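# Advance the tube rack by one row with the hand wheel

### The job

Advance the tube rack on its feeder by one row: with a fingertip or the outside of the fingers, push the blue hand wheel round by its upright red handle, clockwise seen from above, through exactly one turn, so that the handle stands again where it stood at the start. Push gently, do not pinch or grip the handle, and do not let it run well past the full turn; leave the things standing around on the bench where they are, and finish clear of everything with the wheel at rest.

Things in the scene. Friction and masses are not known exactly. Their poses are not given: they have to be found in the camera images.
- feeder: White feeder base fixed to the bench, 450 x 150 x 18 mm. Origin on the bench level, straight under the wheel's axis; its +x runs along the rails, away from the wheel towards the rack, z up. It spans x -100 to 350 mm, y -75 to 75 mm. Does not move.
- wheel_hub (a point): Top of the steel hub of the blue hand wheel, on the wheel's vertical axis, 80 mm above the bench. The wheel is level: a 12 mm thick round rim, of radius 60 mm to the rim's middle, top of the rim 78 mm above the bench, with three spokes. Nothing of the wheel but the handle rises above 80 mm.
- handle (a point): Middle of the red upright handle, 105 mm above the bench and 60 mm out from the wheel's axis: a fixed cylinder 26 mm across, its red part from 82 to 128 mm above the bench, on the rim at the end of one spoke. It moves round with the wheel. Pushing it sideways needs about 2 to 4 N; the wheel does not coast and stays where it is left.
- wheel (a joint): Turn of the hand wheel in rad, growing as it goes clockwise seen from above; one turn is 6.283. It starts anywhere from 0 to 5 and has stops at -0.3 and 15. At 0 the handle lies on the feeder's +x side of the axis.
- rack_centre (a point): Middle of the red rack block on the carriage (124 x 84 mm, blue and white tube caps in six rows 20 mm apart, cap tops 93 mm above the bench), 79 mm above the bench. A screw drives it 20 mm along the feeder's +x for each clockwise turn; at joint value 0 it is 200 mm from the wheel's axis. Its nearest end is 135 mm from the axis at joint 0.
- flask: Loose glass conical flask, 88 mm across, 125 mm tall; origin under its centre. Leave alone.
- trough_white: Loose open white trough, 130 x 45 x 35 mm; origin under its centre, long side along x. Leave alone.
- trough_pink: Loose open pink trough, 130 x 45 x 35 mm; origin under its centre, long side along x. Leave alone.
- tip_box: Loose red box of pipette tips, 120 x 84 x 65 mm; origin under its centre. Leave alone.
- bottle: Loose white bottle with a blue cap, 60 mm across, 130 mm tall; origin under its centre. Leave alone.
- pipette: Loose purple multichannel pipette lying flat, about 230 x 100 x 26 mm; origin at bench level where its handle joins its broad head, handle to -x. Leave alone.

How it is judged (in metres and radians):
On the way, in this order (a step that is already met when the one before it is completed fails the run):
1. the wheel has been pushed about half way round, the rack half a row on (distance of handle from where it was at the start of the episode above 0.1 m and distance of rack_centre from where it was at the start of the episode above 0.008 m), for 0.05 s.
2. the handle is back where it stood, the rack one row on (distance of handle from where it was at the start of the episode below 0.0165 m and distance of rack_centre from where it was at the start of the episode between 0.018 and 0.022 m), for 0.1 s.
At the end, for the whole second after the job is handed in: The wheel has made one clockwise turn and is at rest: the handle is within 16.5 mm (about 16 degrees) of where it started, and the rack has moved on by one row, 20 mm give or take 2 mm (all of step 2 and velocity of joint wheel between -0.05 and 0.05 rad/s); the robot touches nothing.
It fails at once if the wheel ran more than about a third of a turn past the full turn (distance of rack_centre from where it was at the start of the episode above 0.027 m).
It fails at once if the handle or wheel was gripped or shoved with more than 25 N (contact force between the fingers and wheel above 25 N).
It fails at once if a thing standing around on the bench was pushed, lifted or carried more than 20 mm (distance of any of flask, trough_white, trough_pink, tip_box, bottle, pipette from where it was at the start of the episode above 0.02 m).
It also fails if it takes over 64 s, if anything falls off the work surface, if the arm or the gripper's body presses on something with over 40 N, if the wrist force passes 120 N, or if a joint passes its speed limit or range.

### The arm

A 7-joint arm with a two-finger parallel gripper is mounted at the origin on the work surface. World frame = base frame: x ahead of the robot, y to its left, z up, the work surface at z = 0. Lengths are in mm, angles in rad, forces in N, time in s.
With the tool pointing down it reaches from about 350 to 900 mm from the base axis. Payload 7.2 kg.
Tool frame: the origin (TCP) lies between the finger pads; the fingertips stand 25 mm ahead of it and the grasp point (between the pads) lies 6 mm ahead of it; z points along the fingers, y is the line along which they close (so a half turn about z gives the same grasp; the last joint's range is limited). The gripper opens to 88 mm and grips with 3 to 60 N. Pads are 20 mm wide; open, the fingers measure 115 mm over their backs; the gripper's body (75 mm by 178 mm) begins 61 mm behind the grasp point.
Start: joints at [1.038, 0.411, -0.013, 1.596, 0.006, 1.134, -0.082], TCP at [280.142, -558.703, 247.653] pointing down, gripper open.
Joint ranges: [-2.95, 2.95], [-0.29, 1.99], [-1.47, 1.44], [0.14, 2.54], [-1.03, 4.17], [0.13, 1.85], [-2.86, 2.86]. Speed limits (rad/s): [2.39, 2.39, 3.01, 3.01, 3.14, 3.14, 3.14].

### API

Orientations are given as a unit quaternion [w, x, y, z].
In Python, from station import ctrl gives the robot as it stands. The module is installed in compiled form; this text tells all that it offers. Calls block until the motion is done:
- ctrl.move_to(position, orientation): joint-space move of the TCP to a pose.
- ctrl.movel(position, orientation=None, feed=150): straight line of the TCP; orientation=None keeps the orientation; feed is the mean speed in mm/s.
- ctrl.set_joints(angles): joint-space move.
- ctrl.move_gripper(opening): finger opening in mm; the grip force is fixed at half the most; returns when the fingers have stopped.
- ctrl.hold(seconds).
- ctrl.ik(position, orientation): joint angles nearest the present ones, or None.
- ctrl.camera(name): name is "side" or "top"; returns a dict with "image" (384x512x3 uint8, red, green, blue), "camera_matrix" (3x3 intrinsics, pixels), "k1" (the pictures are not rectified: a ray, as slopes to the right and down, at radius r is drawn at 1 + k1 r^2 times it, then the intrinsics apply), "R" (3x3) and "t" (3): a world point X has camera coordinates R X + t. Camera axes: x right, y down, z forward; pixel columns grow to the right and rows downward; lengths in mm; the calibration is good to about 2 mm. A picture is of the moment at which its call begins. There is no depth.
A pose or a line that the arm cannot do raises ctrl.IKError and nothing moves.
- ctrl.hand_in(): hands the job in; it is judged then, once.
Readings, each from a call of its own:
- ctrl.read_t(): time.
- ctrl.read_joints(): joint angles.
- ctrl.read_joint_velocities(): joint speeds.
- ctrl.read_tau(): joint torques, N m.
- ctrl.read_position(): TCP position.
- ctrl.read_tool_rot(): TCP orientation.
- ctrl.read_wrist_force(): force on the tool from outside, world axes, zero at the start.
- ctrl.read_wrist_torque(): the same for the moment, N m.
- ctrl.read_finger_gap(): finger opening in mm.
- ctrl.read_gripper_force(): force on a finger pad.
Only numpy, scipy, OpenCV 4.12 (cv2) and the standard library are available. Lean on these libraries where they do the work, as an engineer would, in place of code of your own. Each camera call takes 0.05 s, during which the arm holds its last target. There are 200 camera calls.

## Working session

There is one attempt and no reset: what is moved stays moved. The work goes in short steps, each a Python script; the robot and the scene stay as the last script left them, time stands still between calls to the robot, and variables do not carry over. Pictures are saved under pics/ and viewed, at most 10 in all, crops included, and the job is handed in when it is done.

```bash
mkdir -p pics; cat > h.py <<'E'
import numpy as np, cv2
from station import ctrl
def ray(c,uv):
    K=np.array(c["camera_matrix"]);d=np.linalg.inv(K)@[uv[0],uv[1],1];p=d[:2];q=p.copy()
    for _ in range(30): q=p/(1+c["k1"]*(q@q))
    R=np.array(c["R"]);t=np.array(c["t"]);return -R.T@t, R.T@np.r_[q,1]
def onz(c,uv,z):
    o,d=ray(c,uv);return o+d*(z-o[2])/d[2]
def save(c,n): cv2.imwrite(f"pics/{n}.png",cv2.resize(c["image"][:,:,::-1],(800,600),interpolation=cv2.INTER_CUBIC))
E
python3 - <<'E'
from h import *
import pickle
cs={n:ctrl.camera(n) for n in("top","side")}
pickle.dump(cs,open("cams.pkl","wb"))
for n,c in cs.items(): save(c,n+"0"); print(n,-np.array(c["R"]).T@c["t"])
print(ctrl.read_t(),ctrl.read_tool_rot())
E
```

```text
top [3.68686526e+02 5.00436520e-01 1.47622477e+03]
side [  427.87293235 -1126.49880755   915.20187924]
0.1 [-6.58548181e-04  9.73110772e-01  2.30336611e-01 -1.93877661e-04]
```

View pics/top0.png

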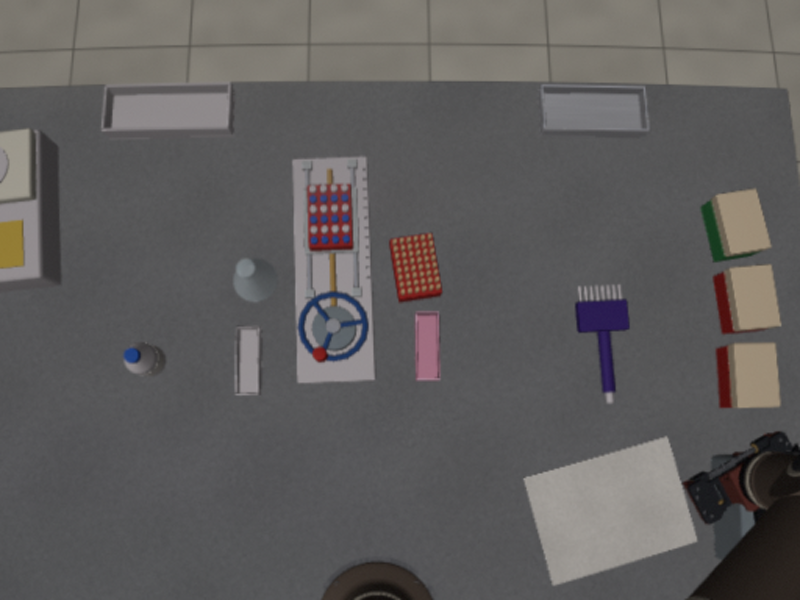

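View pics/side0.png

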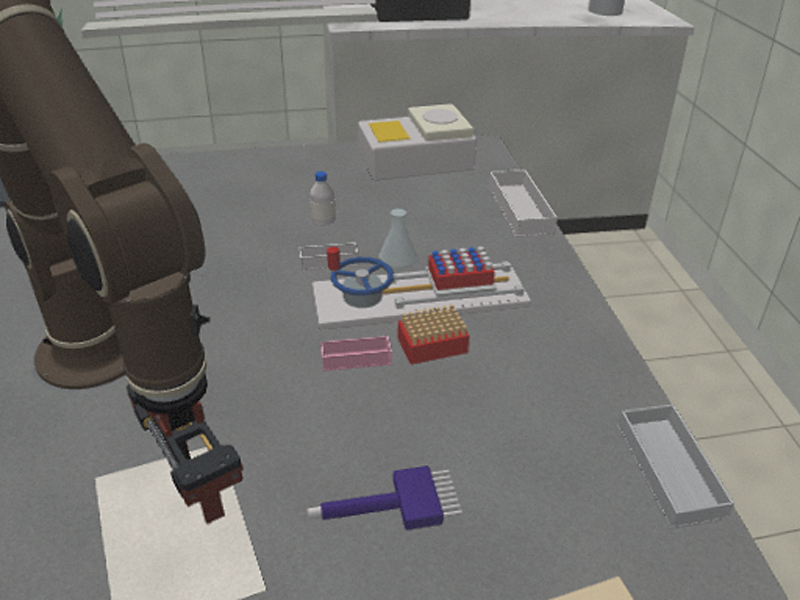

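The top view shows the hub at about (333,326) and the handle top at about (320,354). The side view shows the hub at (362,273) and the handle top at (333,250). The flask, troughs and tip box all stand outside the wheel.

```bash
python3 - <<'E'
from h import *
import pickle
cs=pickle.load(open("cams.pkl","rb"))
s=1.5625
for n,u0,v0,w,h in(("top",180,175,70,70),("side",190,140,80,70)):
    pass
a=cv2.resize(cs["top"]["image"][175:245,180:250,::-1],(400,400),interpolation=cv2.INTER_CUBIC)
b=cv2.resize(cs["side"]["image"][145:215,190:260,::-1],(400,400),interpolation=cv2.INTER_CUBIC)
cv2.imwrite("pics/crop0.png",np.hstack([a,b]))
def cen(c,box):
    u0,v0,u1,v1=box;im=c["image"][v0:v1,u0:u1].astype(int)
    m=(im[...,0]>90)&(im[...,0]>2*im[...,1])&(im[...,0]>2*im[...,2]);v,u=np.nonzero(m);return np.array([u.mean()+u0,v.mean()+v0]),m.sum()
ht,n1=cen(cs["top"],(180,205,240,245));hs,n2=cen(cs["side"],(195,145,225,180));print(ht,n1,hs,n2)
# blue rim ellipse
for n,box in(("top",(180,175,250,245)),("side",(190,145,260,215))):
    c=cs[n];u0,v0,u1,v1=box;im=c["image"][v0:v1,u0:u1].astype(int)
    m=((im[...,2]>1.6*im[...,0])&(im[...,2]>60)).astype(np.uint8)
    ct=max(cv2.findContours(m,0,2)[0],key=len);e=cv2.fitEllipse(cv2.convexHull(ct));p=np.array(e[0])+[u0,v0];print(n,e,p,onz(c,p,74))
print(onz(cs["top"],ht,115),onz(cs["side"],hs,105))
print("hub",onz(cs["top"],np.array([333,326])/s,80),onz(cs["side"],np.array([362,273])/s,80))
# feeder corners top z18
print([onz(cs["top"],np.array(p)/s,18)[:2].round() for p in((293,160),(366,157),(374,379),(298,383))])
E
```

```text
[203.8490566 226.1509434] 53 [212.3        163.98571429] 70
top ((32.81183624267578, 33.519981384277344), (43.07807922363281, 43.78921127319336), 67.728271484375) [212.81183624 208.51998138] [550.61008346  78.09316882  74.        ]
side ((41.13264465332031, 31.08277130126953), (23.690507888793945, 39.063575744628906), 88.76451110839844) [231.13264465 176.0827713 ] [550.8895659   70.82994142  74.        ]
[495.77012026 100.63803021 115.        ] [494.29643878 102.36015489 105.        ]
hub [549.47985195  76.87199695  80.        ] [552.61495769  69.59651201  80.        ]
[array([893., 163.]), array([899.,  16.]), array([455.,   2.]), array([448., 146.])]
```

View pics/crop0.png

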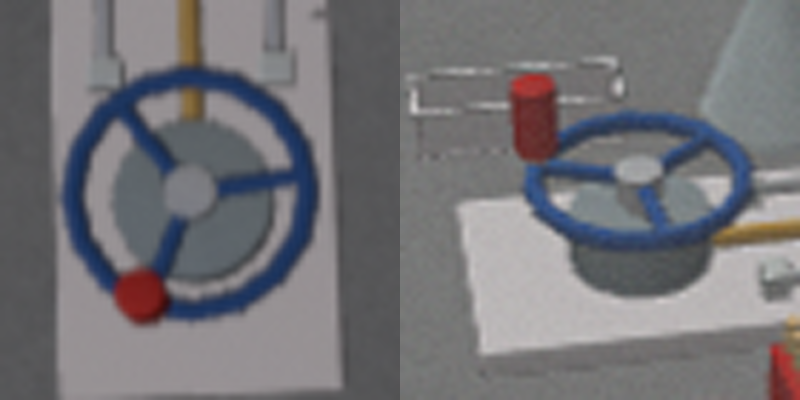

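```bash
cat >> h.py <<'E'
C=np.array([551.,75.5]);A0=np.deg2rad(155.8);Q=[0,1,0,0];Z=115
def dist(p):
    q=np.maximum(np.abs(p)-[10,13.5],0);return np.hypot(*q)
def tgt(a,gap=0):   # tool centre that touches the handle at angle a from behind
    t=np.array([np.sin(a),-np.cos(a)]);d=next(d for d in np.arange(15,60,.1) if dist(t*d)>=13+gap)
    return C+60*np.array([np.cos(a),np.sin(a)])-d*t
E
python3 - <<'E'
from h import *
J=[ctrl.ik([*tgt(A0-x),Z],Q) for x in np.linspace(0,6.28,25)]
print([j is None for j in J].count(True));print(np.min(J,0).round(2),np.max(J,0).round(2))
ctrl.move_gripper(0);print(ctrl.read_finger_gap())
p=tgt(A0,12)
ctrl.move_to([*p,260],Q);ctrl.movel([*p,Z],feed=120)
print(ctrl.read_t(),ctrl.read_position(),ctrl.read_wrist_force())
save(ctrl.camera("side"),"side1")
E
```

```text
0
[ 0.01  0.39 -0.55  1.71  0.17  0.77 -2.21] [ 0.14  0.57 -0.27  2.03  0.33  0.9  -1.83]
0.35359029641492024
5.125 [479.79982693  62.61828881 115.57582515] [ 0.00609675 -1.04221144 -0.39452024]
```

View pics/side1.png

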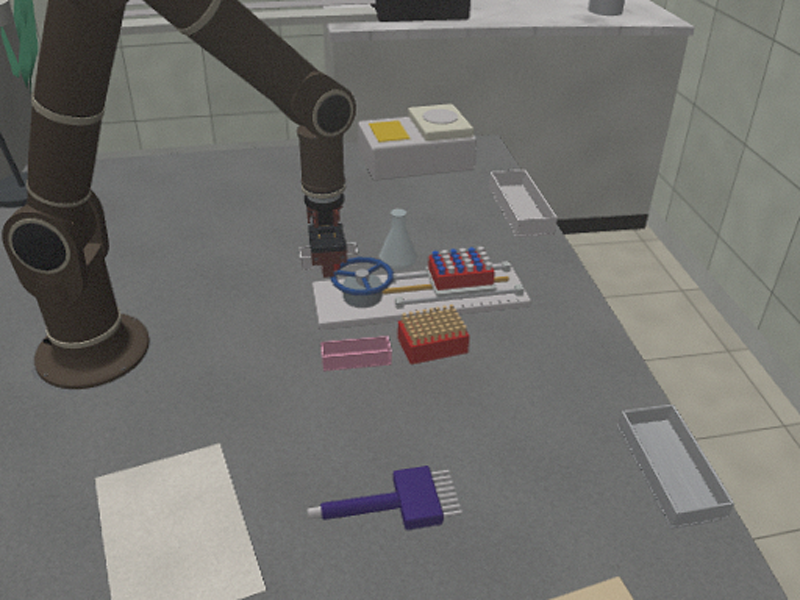

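The side view shows the closed fingers standing upright at about (330,265), just behind the handle and clear of the wheel. Next I push with the force monitored.

```bash
python3 - <<'E'
from h import *
ctrl.movel([*tgt(A0,2),Z],feed=30)
F=[]
for x in np.deg2rad(np.arange(0,343,6)):
    ctrl.movel([*tgt(A0-x),Z],feed=35)
    f=ctrl.read_wrist_force();F.append(np.hypot(f[0],f[1]))
    if F[-1]>15: print("stop",np.rad2deg(x),f);break
print(np.round(F,1),ctrl.read_t(),ctrl.read_position())
for n in("top","side"): save(ctrl.camera(n),n+"2")
E
```

```text
[0.4 0.6 0.6 0.6 0.2 0.5 0.7 0.7 0.9 0.5 1.5 0.4 0.7 0.5 0.4 0.5 1.4 0.4
 0.4 0.6 1.7 0.9 0.4 1.  0.8 0.8 0.3 0.3 0.9 0.6 0.2 0.2 0.8 1.5 1.  0.7
 1.4 0.8 1.8 0.6 0.9 0.6 0.6 0.  0.1 0.7 0.1 0.4 1.2 1.  0.7 0.4 1.2 0.3
 0.4 1.  0.6 1. ] 25.7167 [488.23324573  55.90116951 114.97591038]
```

View pics/side2.png

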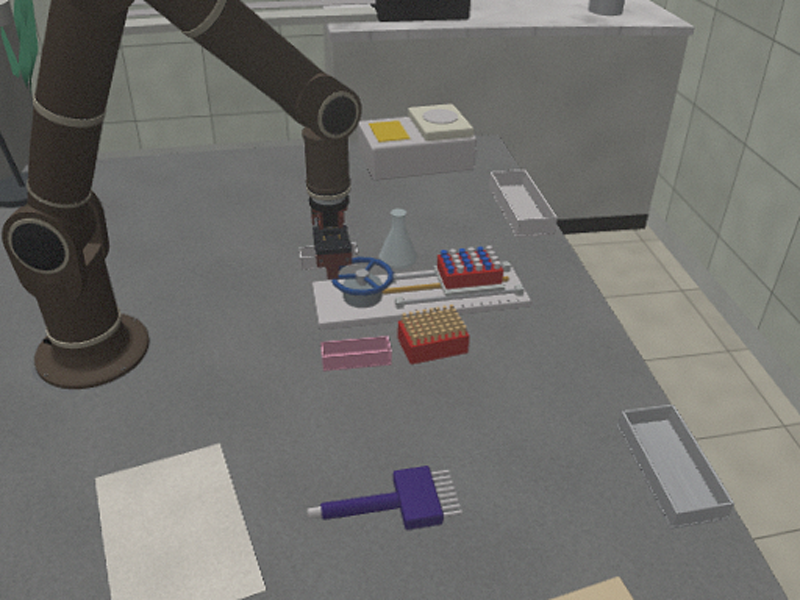

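The rack has moved on: its left edge went from column 429 to 438. I'll back off, rise and measure the handle against its starting pixels.

```bash
cat >> h.py <<'E'
def handle(c,z=105):
    im=c["image"][140:185,190:262].astype(int)
    m=((im[...,0]>90)&(im[...,0]>2*im[...,1])&(im[...,0]>2*im[...,2])).astype(np.uint8)
    n,_,st,ce=cv2.connectedComponentsWithStats(m)
    for i in range(1,n):
        if st[i,4]>25:
            p=ce[i]+[190,140];w=onz(c,p,z)[:2];print(p,st[i],w,np.rad2deg(np.arctan2(*(w-C)[::-1])))
E
python3 - <<'E'
from h import *
import pickle
a=A0-np.deg2rad(342);p=tgt(a,12)
ctrl.movel([*p,Z],feed=60);ctrl.movel([*p,260],feed=150);ctrl.movel([*(p+[-60,-0]),330],feed=200)
c=ctrl.camera("side");handle(pickle.load(open("cams.pkl","rb"))["side"]);print();handle(c)
a=cv2.resize(c["image"][120:215,190:330,::-1],(800,543),interpolation=cv2.INTER_CUBIC);cv2.imwrite("pics/crop3.png",a)
print(ctrl.read_t())
E
```

```text
[212.3        163.98571429] [20 18  7 15 70] [494.29643878 102.36015489] 154.65335096822878

[211.24193548 167.19354839] [19 21  7 15 62] [489.46599619  84.40418801] 171.76624976327938
27.9417
```

View pics/crop3.png

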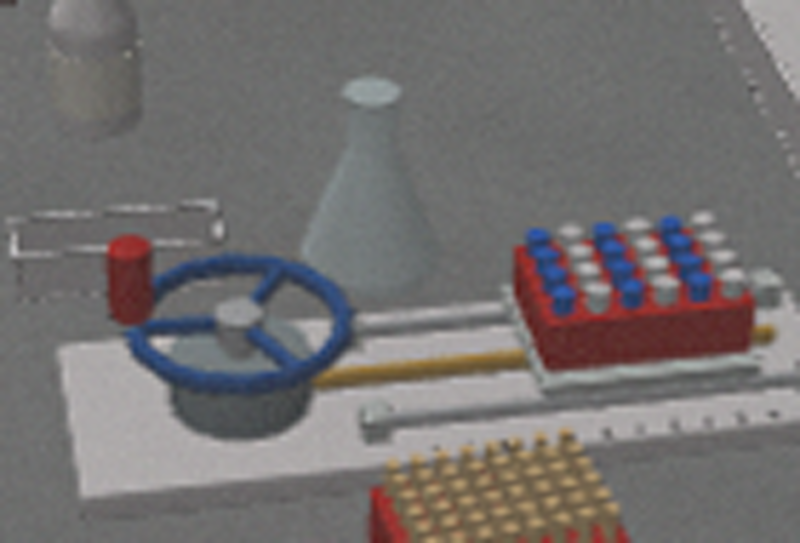

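The crop shows the handle at (130,280), i.e. full-image pixel (211.2,167.2). That is 17° short of the start, as the model predicts (18°), so I push the remaining 18°.

```bash
python3 - <<'E'
from h import *
d=np.deg2rad
p=tgt(A0-d(342),12)
ctrl.movel([*p,260],feed=200);ctrl.movel([*p,Z],feed=120)
for x in np.arange(340,360.5,4): ctrl.movel([*tgt(A0-d(x)),Z],feed=35)
ctrl.hold(.3)
p=tgt(A0-d(360),12)
ctrl.movel([*p,Z],feed=60);ctrl.movel([*p,260],feed=150);ctrl.movel([*(p+[-60,0]),330],feed=200)
c=ctrl.camera("side");handle(c);print(ctrl.read_t())
a=cv2.resize(c["image"][120:215,190:330,::-1],(800,543),interpolation=cv2.INTER_CUBIC);cv2.imwrite("pics/crop4.png",a)
E
```

```text
[211.98484848 164.42424242] [20 18  7 15 66] [493.08931741  99.95985442] 157.10216247380373
34.1333
```

View pics/crop4.png

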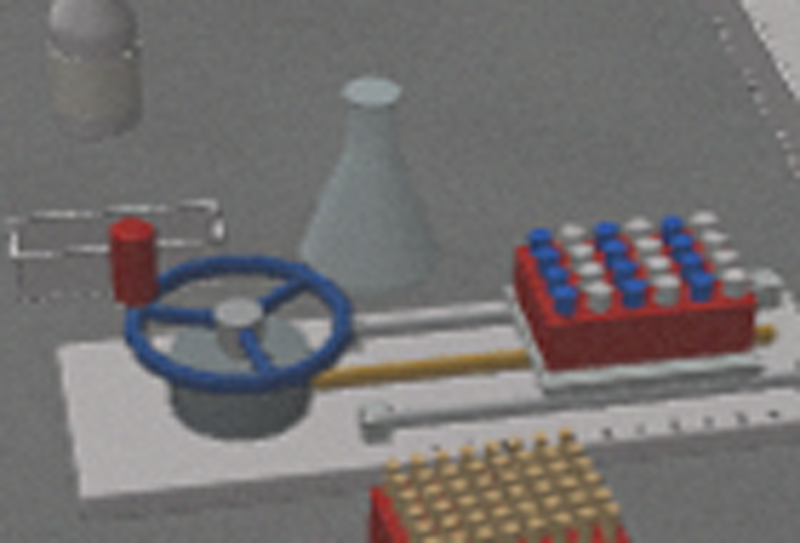

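The handle is at (133,262) in the crop, full-image pixel (212.0,164.4). That is within about 2.5° (3 mm) of the start, with the arm clear and the neighbouring things unmoved.

```bash
python3 -c "
from h import *
ctrl.hold(.3);print(ctrl.hand_in())"
```

```text
the job is handed in; nothing more can be done
None
```

I pushed the wheel one full clockwise turn; the handle stopped about 2.5° (3 mm) from its start, the arm is clear of everything, and I handed the job in at about 34 s (no verdict was returned).

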